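# Load a fresh label roll from the spindle stand into the roll cradle

## Task

Slide the tall label roll straight up off its post on the spindle stand, and lay it on its side in the label-roll cradle, letting it settle on both rollers before you let go. Finish with it lying along the rollers with its end up against the tall guide plate, and leave the other two rolls on their posts and the rest of the shelf undisturbed.

Things in the scene. Friction and masses are not known exactly. Their poses are not given: they have to be found in the camera images.
- label_roll: the roll to load: the TALL white paper label roll, wound on a cardboard core: 62 mm diameter, 70 mm tall, 40 mm bore right through, about 0.14 kg. Starts upright on one of the stand's three posts; which one varies. Origin: centre of its underside as it stands; its z axis is the roll's axis, up at the start. Either end may face the guide plate
- roll_mid (a point): the middle of the tall label roll: on its axis, 35 mm from either end
- short_roll: a bystander: the same kind of white label roll but only 40 mm tall (62 mm diameter, bore 40 mm), upright on another post of the stand. Origin: centre of its underside. Leave it on its post.
- packing_tape: a bystander: amber packing-tape roll, 78 mm diameter, 48 mm tall, bore 38 mm, upright on the remaining post of the stand. Origin: centre of its underside. Leave it on its post.
- stand: spindle stand, fixed: wooden base 90 mm (x) by 320 mm (y), 12 mm thick, with three upright steel posts in a row along its y axis at y = -105, 0 and +105 mm. Posts are 24 mm in diameter, their round tips 92 mm above the surface, so a roll must rise 80 mm to come off. The rolls stand loose on the base. Origin: centre of the base's underside; z up
- cradle: label-roll cradle, fixed: base plate 140 mm (x) by 70 mm (y), 6 mm thick. Two free-turning rubber rollers, 14 mm diameter, 110 mm long, lie along its x axis at y = +20 and -20 mm, their axes 22 mm above the surface. End plates 6 mm thick, 54 mm wide stand at both ends. Origin: centre of the base plate's underside; z up, x points from the low end plate (nearer the robot) to the tall guide plate
- seat (a point): where the middle of the label roll is when it lies on both rollers with its end against the guide plate: cradle x = +20 mm, y = 0, 54 mm above the surface (the roll's top is then at 85 mm)
- guide_face (a point): point on the inner face of the cradle's tall guide plate, which the roll's end must meet: cradle x = +55 mm, y = 0, 54 mm above the surface. This plate is round-topped and 117 mm high
- low_end (a point): point at the top of the inner face of the cradle's low end plate: cradle x = -55 mm, y = 0, 42 mm above the surface. A 70 mm roll has 40 mm of play between the two end plates
- drive_case: bystander, loose: flat blue silicone drive case 135 x 90 x 22 mm high (long side along its x), lying on the robot's side of the stand. Origin: centre of its underside
- magnet_tray: bystander, loose: stainless steel magnet tray 82 (x) x 132 (y) x 23 mm high, just beyond the cradle's guide plate. Origin: centre of its underside
- paperweight: bystander, loose: green glass paperweight, a dome 74 mm across and 42 mm high, close beside the cradle. Origin: centre of its underside
- mug: bystander, loose: white mug 82 mm across, 95 mm high, handle 66 mm out along its y axis, beyond the work near the middle. Origin: centre of its underside
Not all that is in view belongs to the job. Leave any turquoise look-alike of the cradle alone.

How it is judged:
By the outcome, as a careful person would: the job done as asked, in the order asked, and still so for the second after the job is handed in, with the robot touching nothing.
It also fails if it takes over 53 s, if anything falls off the work surface, if the arm or the gripper's body presses on something with over 40 N, if the wrist force passes 120 N, or if a joint passes its speed limit or range.

## Robot

A 6-joint arm with a two-finger parallel gripper is mounted at the origin on the work surface. World frame = base frame: x ahead of the robot, y to its left, z up, the work surface at z = 0. Lengths are in m, angles in rad, forces in N, time in s.
With the tool pointing down it reaches from about 0.3 to 0.875 m from the base axis. Payload 6.4 kg.
Tool frame: the origin (TCP) lies on the centre line of the jaws, within the pads' length; the fingertips stand ctrl.tip_extent ahead of it and the grasp point (between the pads) lies 8 mm behind it (ctrl.tip_extent is the distance from the TCP to the fingertips, in m); z points along the fingers, y is the line along which they close (so a half turn about z gives the same grasp; the last joint's range is limited). The gripper opens to 85 mm and grips with 20 to 120 N. Pads are 22 mm wide; open, the fingers measure 114 mm over their backs; the gripper's body (76 mm by 85 mm) begins 54 mm behind the grasp point. The pads swing forward as they close: fully open they stand 13 mm farther back than shut.
Start: joints at [-1.554, 0.181, 1.607, -0, 1.354, -0.206], TCP at [0.127, -0.561, 0.242] pointing down, gripper open.
Joint ranges: [-2.99, 2.99], [-0.89, 2.07], [0.3, 2.58], [-1.14, 4.28], [0, 2.63], [-3.12, 3.12]. Speed limits (rad/s): [2.57, 2.57, 3.01, 3.14, 3.14, 3.14].

## Interface

Orientations are given as a unit quaternion [w, x, y, z].
In Python, from bench import ctrl gives the robot as it stands.
- The arm moves only by the shell command python3 -m handwheel 'ROWS'. ROWS is JSON, a list of rows, each a list of 7 numbers: the turn, a rotation vector about the tool's x, y, z as a fraction of full scale, then the shift along the tool's x, y, z as a fraction of full scale, then the opening, from 0 (shut) to 1 (fully open). In form: [[rx, ry, rz, x, y, z, jaw], ...]. A call has exactly 8 rows; each row shifts and turns the commanded pose from where the row before left it, along the tool's axes as they then stand; what a row does not reach is not made up. Full scale, the value 1, is 300 mm for a shift and pi rad for a turn. A row lasts 1/10 s, in which the tool goes at most 50 mm and 8.59 degrees, less where a joint would pass 70% of its speed; a pose out of reach is approached as far as the arm can. A call with a number of a shift or a turn outside -1 to 1 is refused whole. A call with a gripper value outside its range is refused whole. The fingers move at their own pace and stop on an object; the grip force is fixed at half the most. Time passes only in rows, so rows that do not move let the fingers close, or fill a call up. It gives the time, the measured TCP pose, the force, the opening and the grip force at its end, in the units of the state.
- ctrl.get_obs(): the state, without advancing time (a new reading comes with each control period).
- ctrl.camera(name): name is "side" or "top" or "wrist"; returns the picture (420x560x3 uint8, blue, green, red); there is no depth.
- ctrl.camera_model(name): a dict with "camera_matrix" (3x3 intrinsics, pixels), "cam_to_world" (4x4, takes a point from camera to world coordinates). Camera axes: x right, y up, looking along -z (the intrinsics and any distortion apply to the point x, -y, -z); pixel columns grow to the right and rows downward; lengths in m; the calibration is good to about 2 mm. A picture is of the moment at which its call begins: read the wrist's pose just before it. camera_model takes no time and is no camera call; for the wrist camera it gives the pose at the moment of the call.
- ctrl.hand_in(): hands the job in; it is judged then, once.
The state is a dict: "time_s": time; "q": joint angles; "dq": joint speeds; "joint_efforts": joint torques, N m; "eef_pos": TCP position; "eef_rot": TCP orientation; "wrist_force": force on the tool from outside, world axes, zero at the start; "torque": the same for the moment, N m; "opening": opening from 0.0 (shut) to 1.0 (fully open); "grasp_force": force on a finger pad.
Only numpy, scipy, OpenCV 4.12 (cv2) and the standard library are available. Lean on these libraries where they do the work, as an engineer would, in place of code of your own. Each camera call takes 0.05 s, during which the arm holds its last target. There are 200 camera calls.

## Working session

There is one attempt and no reset: what is moved stays moved. The work goes in short steps, Python scripts to look and compute and a shell command to move; the robot and the scene stay as the last step left them, time stands still between calls to the robot, and variables do not carry over. Pictures are saved under pics/ and viewed, at most 10 in all, crops included, and the job is handed in when it is done.

```bash
ls; mkdir -p pics; python3 - <<'E'
from bench import ctrl
import cv2,numpy as np
o=ctrl.get_obs();print(o['eef_pos'],o['eef_rot'],o['opening'],ctrl.tip_extent)
for n in('top','side'):
    cv2.imwrite(f'pics/{n}0.png',ctrl.camera(n));m=ctrl.camera_model(n);print({k:np.round(v,4).tolist() if not isinstance(v,str) else v for k,v in m.items()})
E
```

```text
pics
[ 0.12707699 -0.56025646  0.24139717] [-8.45732856e-04  9.93798904e-01  1.11189098e-01  8.72780216e-05] 1.000248191890904 0.011
{'camera_matrix': [[528.9404, 0.0, 282.0745], [0.0, 528.9404, 208.3839], [0.0, 0.0, 1.0]], 'cam_to_world': [[-0.0156, 0.9886, -0.1499, 0.3837], [-0.9997, -0.0184, -0.0171, -0.0102], [-0.0197, 0.1496, 0.9886, 1.2339], [0.0, 0.0, 0.0, 1.0]]}
{'camera_matrix': [[519.4336, 0.0, 286.4672], [0.0, 519.4336, 223.7052], [0.0, 0.0, 1.0]], 'cam_to_world': [[-0.998, 0.0266, -0.0571, 0.4879], [-0.0611, -0.629, 0.775, 0.9236], [-0.0153, 0.7769, 0.6294, 0.8268], [0.0, 0.0, 0.0, 1.0]]}
```

View pics/top0.png

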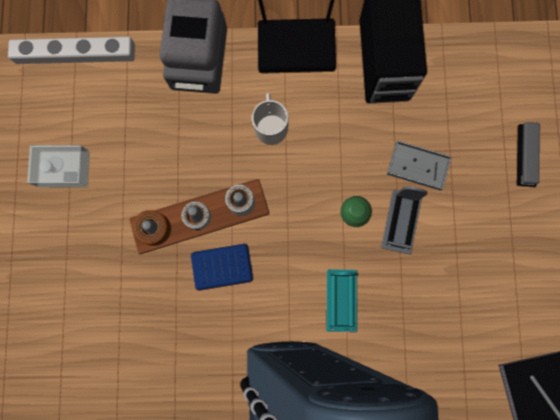

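View pics/side0.png

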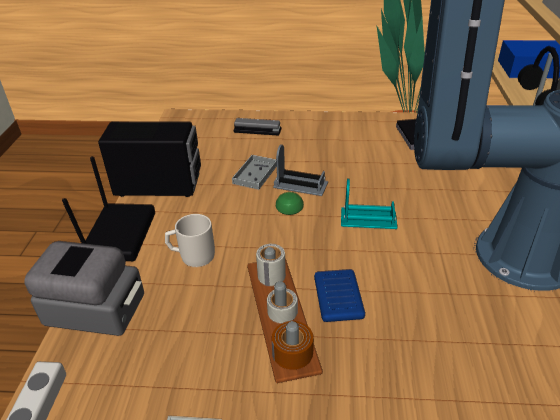

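The tall roll is on the stand's right-hand post, at top (238,198) and side (270,262). The short roll is in the middle and the tape on the left. The grey cradle is at top (403,222) with its guide plate at the upper end, and the turquoise look-alike is at (342,300).

```bash
cat > h.py <<'E'
from bench import ctrl
import cv2,numpy as np
from scipy.spatial.transform import Rotation as R
def ray(m,uv):
    K=np.array(m['camera_matrix']);T=np.array(m['cam_to_world'])
    p=cv2.undistortPoints(np.array([[uv]],float),K,np.array(m['dist']) if 'dist' in m else None)[0,0]
    return T[:3,3],T[:3,:3]@np.array([p[0],-p[1],-1])
def onz(m,uv,z):
    o,d=ray(m,uv);return o+d*(z-o[2])/d[2]
def proj(m,P):
    T=np.array(m['cam_to_world']);p=T[:3,:3].T@(np.array(P)-T[:3,3]);K=np.array(m['camera_matrix'])
    return K[0,0]*p[0]/-p[2]+K[0,2],K[1,1]*-p[1]/-p[2]+K[1,2]
def rot():
    w=ctrl.get_obs()['eef_rot'];return R.from_quat(np.r_[w[1:],w[0]])
E
python3 - <<'E'
from h import *
im=cv2.imread('pics/top0.png');m=ctrl.camera_model('top')
print(m.keys())
h=cv2.cvtColor(im,cv2.COLOR_BGR2HSV)
# stand: reddish dark wood
mk=cv2.inRange(h,(0,110,40),(12,255,150));mk[:, :120]=0;mk[:170]=0;mk[260:]=0;mk[:,280:]=0
mk=cv2.morphologyEx(mk,cv2.MORPH_OPEN,np.ones((3,3)))
c=max(cv2.findContours(mk,0,2)[0],key=cv2.contourArea)
b=cv2.boxPoints(cv2.minAreaRect(cv2.convexHull(c)));print(b.round(1).tolist());P=np.array([onz(m,x,.012) for x in b]);print(P.round(4).tolist(),P.mean(0))
a=cv2.resize(im[170:260,120:280],None,fx=4.5,fy=4.5,interpolation=cv2.INTER_CUBIC)[:400,:400*2][:, :400]
s=cv2.resize(im[178:258,195:275],(395,395),interpolation=cv2.INTER_CUBIC)
t=cv2.resize(im[180:260,365:445],(395,395),interpolation=cv2.INTER_CUBIC)
cv2.imwrite('pics/crop1.png',np.hstack([s,t]))
E
```

```text
dict_keys(['camera_matrix', 'cam_to_world'])
[[127.0999984741211, 216.0], [258.6000061035156, 177.3000030517578], [269.79998779296875, 215.60000610351562], [138.39999389648438, 254.1999969482422]]
[[0.5578, 0.3748, 0.012], [0.6442, 0.0654, 0.012], [0.5525, 0.0399, 0.012], [0.4676, 0.346, 0.012]] [0.55553489 0.20652069 0.012     ]
```

View pics/crop1.png

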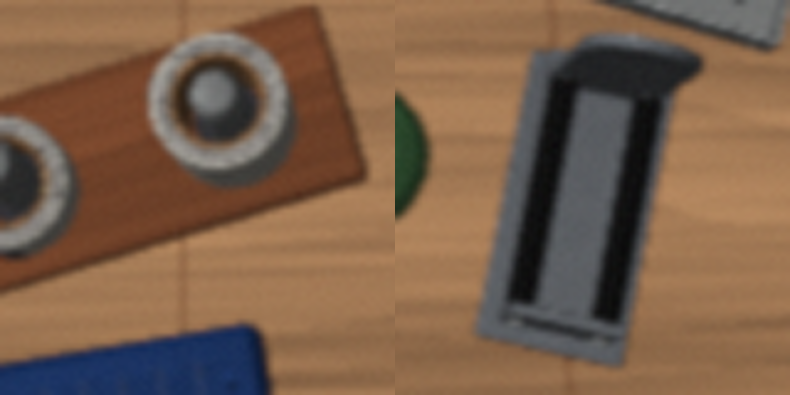

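The left crop shows the tall roll's top ring centred at about (219,101), with the post tip at (215,93). The right crop shows cradle base corners at about (477,335), (624,367) and (535,50), two black rollers, and the guide plate at the top.

```bash
python3 - <<'E'
from h import *
m=ctrl.camera_model('top');k=80/395
f=lambda x,y,ox,oy:(ox+x*k-.4,oy+y*k-.4)
print('ring',onz(m,f(219.5,101,195,178),.082),'tip',onz(m,f(215,93,195,178),.090))
LL,LR,TL=[onz(m,f(x-395,y,365,180),.006) for x,y in((477,335),(624,367),(535,50))]
print(LL,LR,TL,np.linalg.norm(LL-LR),np.linalg.norm(LL-TL))
ax=(TL-LL);ax/=np.linalg.norm(ax);print('cradle dir',np.degrees(np.arctan2(ax[1],ax[0])), 'perp',np.degrees(np.arctan2(*(LR-LL)[1::-1])))
print('rollers',[ (onz(m,f(x-395,y,365,180),.029)) for x,y in((521,300),(607,318),(563,90),(645,105))])
c=(LR+TL)/2;print('centre',c)
# side check
s=ctrl.camera_model('side');print(proj(s,[*onz(m,f(219.5,101,195,178),.082)[:2],.082]))
print(ctrl.get_obs()['q'])
E
```

```text
ring [0.58326501 0.10467722 0.082     ] tip [0.58553158 0.10587472 0.09      ]
[ 0.47423082 -0.21681189  0.006     ] [ 0.45811248 -0.28459828  0.006     ] [ 0.60941449 -0.25024079  0.006     ] 0.06967636612611783 0.13925557625961701
cradle dir -13.889746592232978 perp -103.37547539757993
rollers [array([ 0.48830479, -0.23383689,  0.029     ]), array([ 0.47932963, -0.27284471,  0.029     ]), array([ 0.58599339, -0.25785127,  0.029     ]), array([ 0.5781953 , -0.29550237,  0.029     ])]
centre [ 0.53376349 -0.26741954  0.006     ]
(np.float64(270.71018573799654), np.float64(252.27707292435528))
[-1.55430357e+00  1.81495059e-01  1.60792450e+00 -4.46656011e-06
  1.35382972e+00 -2.06277296e-01]
```

```bash
cat >> h.py <<'E'
def tool(az,phi,flip=0):
    # tool z: heading az (deg), depressed phi below horizontal; x = up-ish (flip: down-ish)
    az,phi=np.radians([az,phi]);o=np.array([np.cos(az),np.sin(az),0]);u=np.array([0,0,1.])
    d=np.cos(phi)*o-np.sin(phi)*u;x=(np.sin(phi)*o+np.cos(phi)*u)*(-1 if flip else 1)
    return R.from_matrix(np.c_[x,np.cross(d,x),d])
def plan(p,Rt,N):
    o=ctrl.get_obs();r0=rot();w=(r0.inv()*Rt).as_rotvec()/N
    S=sum(R.from_rotvec(w*k).as_matrix() for k in range(N))
    s=np.linalg.solve(S,r0.inv().apply(np.array(p)-o['eef_pos']))
    print('row',np.round(np.r_[w/np.pi,s/.3],4).tolist(),'deg/row',np.degrees(np.linalg.norm(w)).round(2),'mm/row',(1e3*np.linalg.norm(s)).round(1))
    q=np.array(o['eef_pos']);r=r0
    for k in range(N):
        q=q+r.apply(s);r=r*R.from_rotvec(w)
        if k in(N//4,N//2,3*N//4):print(q.round(3),end=' ')
    print()
ROLL=np.array([.584,.105]);AZ=10.2
E
python3 - <<'E'
from h import *
R1=tool(AZ,45);d=R1.as_matrix()[:,2]
G=np.array([*ROLL,.059])+.008*d
print(G, G-.13*d);plan(G-.13*d,R1,16)
E
```

```text
[0.58956745 0.10600174 0.05334315] [0.49909637 0.08972343 0.14526703]
row [-0.0004, 0.0156, 0.0008, 0.0914, -0.1172, 0.057] deg/row 2.82 mm/row 47.8
[ 0.23  -0.357  0.17 ] [ 0.324 -0.194  0.139] [ 0.424 -0.032  0.133]
```

```bash
python3 - <<'E'
from h import *
R1=tool(AZ,45)
plan([.499,.090,.245],R1,16)
E
```

```text
row [-0.0004, 0.0156, 0.0008, 0.099, -0.1172, 0.0371] deg/row 2.82 mm/row 47.4
[ 0.239 -0.356  0.201] [ 0.334 -0.192  0.195] [ 0.43  -0.03   0.214]
```

```bash
r='x'; python3 -m handwheel '[[0,0.0156,0.0008,0.099,-0.117,0.037,1],[0,0.0156,0.0008,0.099,-0.117,0.037,1],[0,0.0156,0.0008,0.099,-0.117,0.037,1],[0,0.0156,0.0008,0.099,-0.117,0.037,1],[0,0.0156,0.0008,0.099,-0.117,0.037,1],[0,0.0156,0.0008,0.099,-0.117,0.037,1],[0,0.0156,0.0008,0.099,-0.117,0.037,1],[0,0.0156,0.0008,0.099,-0.117,0.037,1]]'
python3 -m handwheel '[[0,0.0156,0.0008,0.099,-0.117,0.037,1],[0,0.0156,0.0008,0.099,-0.117,0.037,1],[0,0.0156,0.0008,0.099,-0.117,0.037,1],[0,0.0156,0.0008,0.099,-0.117,0.037,1],[0,0.0156,0.0008,0.099,-0.117,0.037,1],[0,0.0156,0.0008,0.099,-0.117,0.037,1],[0,0.0156,0.0008,0.099,-0.117,0.037,1],[0,0.0156,0.0008,0.099,-0.117,0.037,1]]'
python3 - <<'E'
from h import *
R1=tool(AZ,45);d=R1.as_matrix()[:,2]
G=np.array([*ROLL,.059])+.008*d
o=ctrl.get_obs();print(o['q'],o['time_s']);plan(G-.13*d,R1,8)
m=ctrl.camera_model('wrist');im=ctrl.camera('wrist')
P=[*ROLL,.082];print(proj(m,P),np.array(m['cam_to_world']).round(3).tolist())
cv2.imwrite('pics/w1.png',im)
E
```

```text
time_s: 0.9
eef_pos: [0.31, -0.2319, 0.1954]
eef_rot: [-0.022, 0.976, 0.099, 0.194]
wrist_force: [0.3, 0.1, 0.6]
opening: 1.0
grasp_force: 0.0
time_s: 1.7
eef_pos: [0.4973, 0.0913, 0.2505]
eef_rot: [-0.043, 0.92, 0.083, 0.381]
wrist_force: [0.6, -1.4, -1.1]
opening: 1.002
grasp_force: 0.0
[-0.25621823 -0.48454913  2.35467306  0.5720653   0.61766509  0.773798  ] 1.7
row [-0.0007, -0.0001, -0.0002, -0.0306, 0.0012, 0.0314] deg/row 0.13 mm/row 13.2
[0.498 0.091 0.211] [0.498 0.09  0.185] [0.499 0.09  0.158] 
(np.float64(285.889848931544), np.float64(243.18197991447917)) [[0.184, 0.856, -0.482, 0.454], [-0.983, 0.153, -0.103, 0.08], [-0.014, 0.493, 0.87, 0.392], [0.0, 0.0, 0.0, 1.0]]
```

View pics/w1.png

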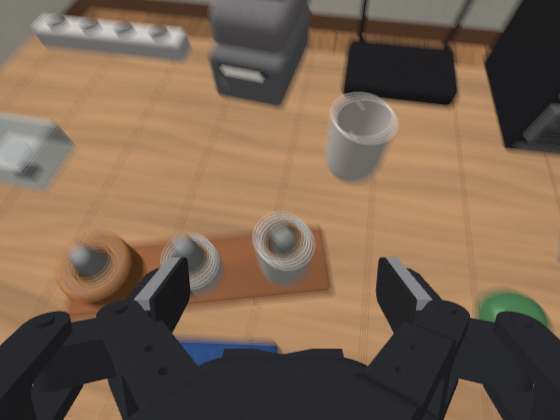

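The wrist view is slightly motion-blurred. The tall roll's ring is at (284,243), and my estimate projects to (286,243), so the estimate is good to a couple of mm.

```bash
python3 -m handwheel '[[-0.0007,0,0,-0.0306,0.0012,0.0314,1],[-0.0007,0,0,-0.0306,0.0012,0.0314,1],[-0.0007,0,0,-0.0306,0.0012,0.0314,1],[-0.0007,0,0,-0.0306,0.0012,0.0314,1],[-0.0007,0,0,-0.0306,0.0012,0.0314,1],[-0.0007,0,0,-0.0306,0.0012,0.0314,1],[-0.0007,0,0,-0.0306,0.0012,0.0314,1],[-0.0007,0,0,-0.0306,0.0012,0.0314,1]]'
python3 - <<'E'
from h import *
R1=tool(AZ,45);d=R1.as_matrix()[:,2]
G=np.array([*ROLL,.059])+.008*d
plan(G,R1,8)
m=ctrl.camera_model('wrist');im=ctrl.camera('wrist')
g=cv2.cvtColor(im,cv2.COLOR_BGR2HSV)
print(proj(m,[*ROLL,.082]))
cv2.imwrite('pics/w2.png',im)
E
```

```text
time_s: 2.55
eef_pos: [0.4982, 0.0874, 0.1438]
eef_rot: [-0.034, 0.921, 0.08, 0.38]
wrist_force: [0.1, 1.0, -0.4]
opening: 1.002
grasp_force: 0.0
row [0.0, 0.0001, -0.0002, 0.0009, -0.0009, 0.0541] deg/row 0.04 mm/row 16.2
[0.532 0.094 0.11 ] [0.555 0.099 0.087] [0.578 0.104 0.065] 
(np.float64(277.5552673407033), np.float64(188.22790960776098))
```

View pics/w2.png

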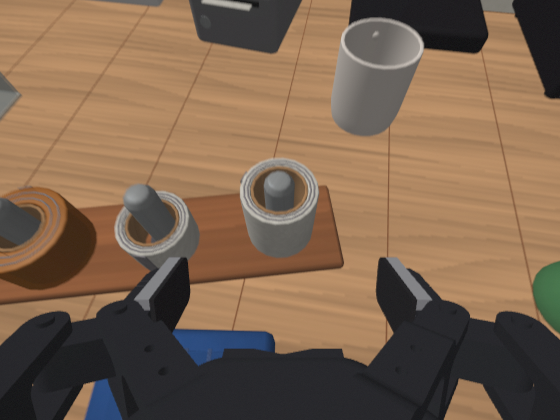

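The ring is at (279,190) against a predicted (278,188), and it is centred between the pads at columns 170 and 400. Next I advance and grip.

```bash
python3 -m handwheel '[[0,0,0,0.0009,-0.0009,0.054,1],[0,0,0,0.0009,-0.0009,0.054,1],[0,0,0,0.0009,-0.0009,0.054,1],[0,0,0,0.0009,-0.0009,0.054,1],[0,0,0,0.0009,-0.0009,0.054,1],[0,0,0,0.0009,-0.0009,0.054,1],[0,0,0,0.0009,-0.0009,0.054,1],[0,0,0,0.0009,-0.0009,0.054,1]]'
python3 -m handwheel '[[0,0,0,0,0,0,1],[0,0,0,0,0,0,0],[0,0,0,0,0,0,0],[0,0,0,0,0,0,0],[0,0,0,0,0,0,0],[0,0,0,0,0,0,0],[0,0,0,0,0,0,0],[0,0,0,0,0,0,0]]'
python3 - <<'E'
from h import *
o=ctrl.get_obs();print(o['torque'],o['q']);p=np.array(o['eef_pos']);plan(p+[0,0,.1],rot(),8)
cv2.imwrite('pics/w3.png',ctrl.camera('wrist'))
E
```

```text
time_s: 3.4
eef_pos: [0.5904, 0.1061, 0.0541]
eef_rot: [-0.035, 0.921, 0.08, 0.381]
wrist_force: [0.5, -0.1, 0.4]
opening: 1.003
grasp_force: 0.0
time_s: 4.2
eef_pos: [0.59, 0.106, 0.055]
eef_rot: [-0.034, 0.92, 0.08, 0.381]
wrist_force: [-4.9, -0.6, 6.1]
opening: 0.708
grasp_force: 65.7
[-0.04967036  0.17563414  0.02458194] [-0.13534835  0.27946973  2.21424674  2.03854226  0.24557066 -0.70091528]
row [0.0, 0.0, 0.0, 0.0295, -0.0001, -0.0295] deg/row 0.0 mm/row 12.5
[0.59  0.106 0.092] [0.59  0.106 0.117] [0.59  0.106 0.142]
```

View pics/w3.png

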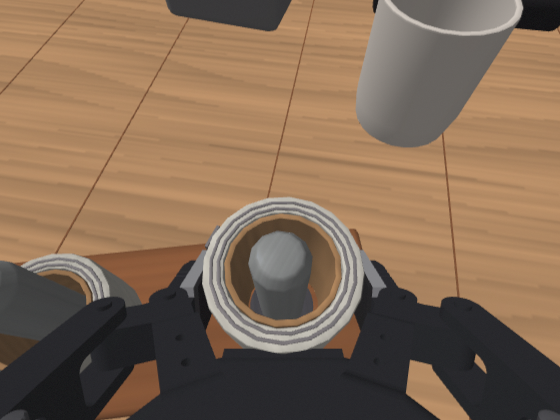

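The roll is gripped centrally, and the post (280,265) is centred in the bore. Next is a straight lift.

```bash
python3 -m handwheel '[[0,0,0,0.01,0,-0.01,0],[0,0,0,0.02,0,-0.02,0],[0,0,0,0.02,0,-0.02,0],[0,0,0,0.02,0,-0.02,0],[0,0,0,0.02,0,-0.02,0],[0,0,0,0.02,0,-0.02,0],[0,0,0,0.02,0,-0.02,0],[0,0,0,0.02,0,-0.02,0]]'
python3 - <<'E'
from h import *
o=ctrl.get_obs();print(o['torque'],o['q']);p=np.array(o['eef_pos']);plan([.590,.106,.165],tool(AZ,45),8)
E
```

```text
time_s: 5.05
eef_pos: [0.5894, 0.1059, 0.1179]
eef_rot: [-0.034, 0.921, 0.08, 0.38]
wrist_force: [0.4, -0.1, -1.8]
opening: 0.711
grasp_force: 65.1
[-0.04492962  0.50002455  0.01315496] [-0.13559952  0.10227992  2.21831975  1.29581477  0.22735686  0.06046192]
row [0.0, 0.0001, -0.0002, 0.014, -0.0, -0.0137] deg/row 0.04 mm/row 5.9
[0.59  0.106 0.136] [0.59  0.106 0.147] [0.59  0.106 0.159]
```

```bash
python3 -m handwheel '[[0,0,0,0.014,0,-0.014,0],[0,0,0,0.014,0,-0.014,0],[0,0,0,0.014,0,-0.014,0],[0,0,0,0.014,0,-0.014,0],[0,0,0,0.014,0,-0.014,0],[0,0,0,0.014,0,-0.014,0],[0,0,0,0.014,0,-0.014,0],[0,0,0,0.014,0,-0.014,0]]'
python3 - <<'E'
from h import *
o=ctrl.get_obs();print(o['torque'],o['q']);plan([.50,.02,.29],tool(AZ,88),8)
E
```

```text
time_s: 5.85
eef_pos: [0.5894, 0.1058, 0.1651]
eef_rot: [-0.035, 0.921, 0.08, 0.38]
wrist_force: [-0.1, -0.5, -0.7]
opening: 0.71
grasp_force: 65.1
[-0.10665285  0.46074918 -0.01973238] [-0.13588716 -0.01462535  2.20436127  0.85667666  0.2916357   0.51382278]
row [-0.0, -0.0298, -0.0002, -0.016, 0.0286, -0.0672] deg/row 5.36 mm/row 22.4
[0.545 0.072 0.202] [0.522 0.05  0.234] [0.506 0.03  0.271]
```

```bash
python3 -m handwheel '[[0,-0.0298,0,-0.016,0.0286,-0.0672,0],[0,-0.0298,0,-0.016,0.0286,-0.0672,0],[0,-0.0298,0,-0.016,0.0286,-0.0672,0],[0,-0.0298,0,-0.016,0.0286,-0.0672,0],[0,-0.0298,0,-0.016,0.0286,-0.0672,0],[0,-0.0298,0,-0.016,0.0286,-0.0672,0],[0,-0.0298,0,-0.016,0.0286,-0.0672,0],[0,-0.0298,0,-0.016,0.0286,-0.0672,0]]'
python3 - <<'E'
from h import *
o=ctrl.get_obs();print(o['q']);plan([.46,-.23,.27],tool(-13.7,88,1),24)
E
```

```text
time_s: 6.65
eef_pos: [0.5024, 0.0242, 0.2846]
eef_rot: [-0.007, 0.995, 0.09, 0.033]
wrist_force: [-0.1, -0.3, -2.6]
opening: 0.709
grasp_force: 65.1
[-0.2084134  -0.06439959  1.78007055  0.03271569  1.36771051  1.17615685]
row [0.0005, -0.0005, -0.0361, -0.0497, -0.004, 0.001] deg/row 6.5 mm/row 15.0
[ 0.41  -0.019  0.276] [ 0.377 -0.1    0.271] [ 0.402 -0.185  0.27 ]
```

```bash
python3 -m handwheel '[[0.0005,-0.0005,-0.0361,-0.0497,-0.004,0.001,0],[0.0005,-0.0005,-0.0361,-0.0497,-0.004,0.001,0],[0.0005,-0.0005,-0.0361,-0.0497,-0.004,0.001,0],[0.0005,-0.0005,-0.0361,-0.0497,-0.004,0.001,0],[0.0005,-0.0005,-0.0361,-0.0497,-0.004,0.001,0],[0.0005,-0.0005,-0.0361,-0.0497,-0.004,0.001,0],[0.0005,-0.0005,-0.0361,-0.0497,-0.004,0.001,0],[0.0005,-0.0005,-0.0361,-0.0497,-0.004,0.001,0]]' | head -2
python3 -m handwheel '[[0.0005,-0.0005,-0.0361,-0.0497,-0.004,0.001,0],[0.0005,-0.0005,-0.0361,-0.0497,-0.004,0.001,0],[0.0005,-0.0005,-0.0361,-0.0497,-0.004,0.001,0],[0.0005,-0.0005,-0.0361,-0.0497,-0.004,0.001,0],[0.0005,-0.0005,-0.0361,-0.0497,-0.004,0.001,0],[0.0005,-0.0005,-0.0361,-0.0497,-0.004,0.001,0],[0.0005,-0.0005,-0.0361,-0.0497,-0.004,0.001,0],[0.0005,-0.0005,-0.0361,-0.0497,-0.004,0.001,0]]' | head -2
python3 -m handwheel '[[0.0005,-0.0005,-0.0361,-0.0497,-0.004,0.001,0],[0.0005,-0.0005,-0.0361,-0.0497,-0.004,0.001,0],[0.0005,-0.0005,-0.0361,-0.0497,-0.004,0.001,0],[0.0005,-0.0005,-0.0361,-0.0497,-0.004,0.001,0],[0.0005,-0.0005,-0.0361,-0.0497,-0.004,0.001,0],[0.0005,-0.0005,-0.0361,-0.0497,-0.004,0.001,0],[0.0005,-0.0005,-0.0361,-0.0497,-0.004,0.001,0],[0.0005,-0.0005,-0.0361,-0.0497,-0.004,0.001,0]]'
cat >> h.py <<'E'
CR=np.array([.534,-.2675]);CA=-13.7
cx=np.array([np.cos(np.radians(CA)),np.sin(np.radians(CA)),0])
RP=tool(CA,45,1)
def place(x,zmid):
    # TCP for roll middle at cradle x, height zmid; grip is 12 mm from mid toward the robot, TCP 8 mm ahead
    return np.r_[CR,0]+cx*(x-.012)+[0,0,zmid]+.008*RP.as_matrix()[:,2]
E
python3 - <<'E'
from h import *
o=ctrl.get_obs();print(o['q'],place(.015,.12));plan(place(.012,.14),RP,8)
E
```

```text
time_s: 7.45
eef_pos: [0.4011, -0.0305, 0.2734]
time_s: 8.25
eef_pos: [0.3827, -0.1448, 0.2679]
time_s: 9.05
eef_pos: [0.4614, -0.2299, 0.2679]
eef_rot: [0.02, 0.117, 0.993, -0.0]
wrist_force: [-0.1, -0.8, -2.1]
opening: 0.707
grasp_force: 65.0
[-7.05620280e-01 -1.87739611e-03  1.75219786e+00  2.15078572e-02
  1.35821379e+00 -2.04607949e+00] [ 0.54241056 -0.26955027  0.11434315]
row [0.0002, -0.0297, 0.0001, -0.0135, -0.0083, 0.0661] deg/row 5.35 mm/row 20.4
[ 0.479 -0.242  0.211] [ 0.499 -0.251  0.177] [ 0.525 -0.263  0.147]
```

```bash
python3 -m handwheel '[[0,-0.0297,0,-0.0135,-0.0083,0.0661,0],[0,-0.0297,0,-0.0135,-0.0083,0.0661,0],[0,-0.0297,0,-0.0135,-0.0083,0.0661,0],[0,-0.0297,0,-0.0135,-0.0083,0.0661,0],[0,-0.0297,0,-0.0135,-0.0083,0.0661,0],[0,-0.0297,0,-0.0135,-0.0083,0.0661,0],[0,-0.0297,0,-0.0135,-0.0083,0.0661,0],[0,-0.0297,0,-0.0135,-0.0083,0.0661,0]]'
python3 - <<'E'
from h import *
o=ctrl.get_obs();print(o['q']);plan(place(.012,.062),RP,8)
im=ctrl.camera('side');s=ctrl.camera_model('side')
c=np.r_[CR,0]
for P in([.012,.14],[.012,.062]):
  print([np.round(proj(s,c+cx*(P[0]+e*.035)+[0,0,P[1]]),1).tolist() for e in(-1,0,1)])
cv2.imwrite('pics/s1.png',cv2.resize(im[80:230,200:400],(800,600),interpolation=cv2.INTER_CUBIC))
E
```

```text
time_s: 9.85
eef_pos: [0.5359, -0.2639, 0.1406]
eef_rot: [0.365, 0.111, 0.923, -0.039]
wrist_force: [2.2, 0.5, -0.9]
opening: 0.707
grasp_force: 65.1
[-0.88236366  0.05985683  2.1779072   1.05108048  0.50109347 -3.06287928]
row [0.0003, -0.0013, -0.0001, 0.023, -0.0018, 0.0266] deg/row 0.25 mm/row 10.6
[ 0.537 -0.266  0.109] [ 0.538 -0.267  0.088] [ 0.539 -0.268  0.067] 
[[309.3, 142.0], [296.4, 140.1], [283.6, 138.3]]
[[308.9, 167.3], [296.5, 165.4], [284.2, 163.5]]
```

View pics/s1.png

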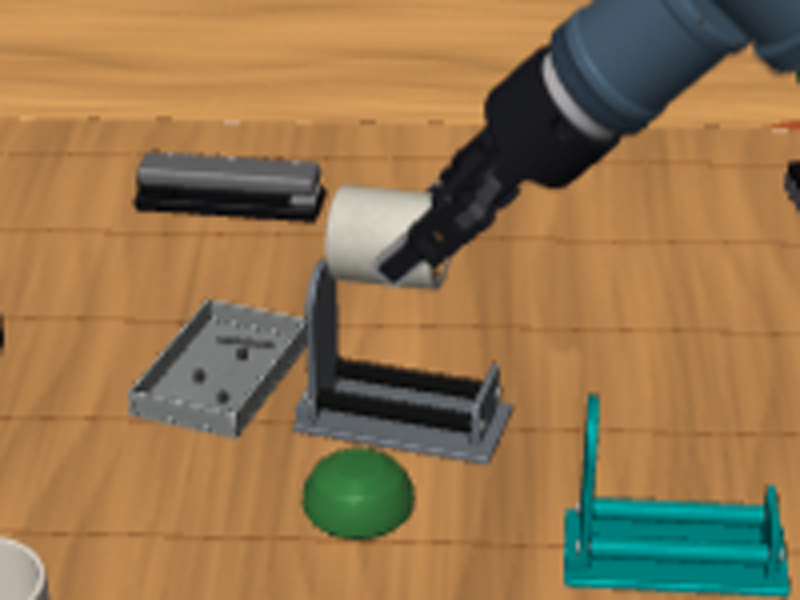

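The side view shows the roll level and in line with the cradle, above the rollers. However, j6 is at −3.06 rad, next to its limit, and lowering would push it past. I'll back off along the tool axis and spin nearly a full turn the other way, so the same pose is reached with j6 positive.

```bash
python3 -m handwheel '[[0,0,0,0,0,-0.05,0],[0,0,0.04,0,0,-0.05,0],[0,0,0.0475,0,0,-0.05,0],[0,0,0.0475,0,0,-0.05,0],[0,0,0.0475,0,0,-0.05,0],[0,0,0.0475,0,0,-0.05,0],[0,0,0.0475,0,0,-0.05,0],[0,0,0.0475,0,0,-0.05,0]]'
python3 -m handwheel '[[0,0,0.0475,0,0,0,0],[0,0,0.0475,0,0,0,0],[0,0,0.0475,0,0,0,0],[0,0,0.0475,0,0,0,0],[0,0,0.0475,0,0,0,0],[0,0,0.0475,0,0,0,0],[0,0,0.0475,0,0,0,0],[0,0,0.0475,0,0,0,0]]'
python3 -c "
from h import *
print(ctrl.get_obs()['q'])"
```

```text
time_s: 10.7
eef_pos: [0.4557, -0.2456, 0.23]
eef_rot: [0.336, 0.55, 0.751, 0.145]
wrist_force: [0.6, -0.0, -1.6]
opening: 0.705
grasp_force: 65.5
time_s: 11.5
eef_pos: [0.4562, -0.2458, 0.2296]
eef_rot: [0.197, 0.877, 0.311, 0.308]
wrist_force: [0.1, -0.8, -0.7]
opening: 0.708
grasp_force: 65.5
[-1.04408755 -0.3424275   2.29500036  0.77596104  0.78863655 -0.60630971]
```

```bash
python3 -m handwheel '[[0,0,0.0475,0,0,0,0],[0,0,0.0475,0,0,0,0],[0,0,0.0475,0,0,0,0],[0,0,0.0475,0,0,0,0],[0,0,0.0475,0,0,0,0],[0,0,0.0475,0,0,0,0],[0,0,0.0475,0,0,0,0],[0,0,0.0475,0,0,0,0]]' |head -2
python3 -m handwheel '[[0,0,0.0475,0,0,0,0],[0,0,0.0475,0,0,0,0],[0,0,0.0475,0,0,0,0],[0,0,0.0475,0,0,0,0],[0,0,0.0475,0,0,0,0],[0,0,0.0475,0,0,0,0],[0,0,0.0475,0,0,0,0],[0,0,0.0475,0,0,0,0]]'|head -2
python3 -m handwheel '[[0,0,0.0475,0,0,0,0],[0,0,0.0475,0,0,0,0],[0,0,0.0475,0,0,0,0],[0,0,0.0475,0,0,0,0],[0,0,0.0475,0,0,0,0],[0,0,0.0475,0,0,0,0],[0,0,0.045,0,0,0,0],[0,0,0,0,0,0,0]]'
python3 -c "
from h import *
print(ctrl.get_obs()['q']);plan(place(.005,.125),RP,16);plan(place(.005,.11),tool(CA,40,1),16)"
```

```text
time_s: 12.3
eef_pos: [0.4561, -0.2458, 0.2296]
time_s: 13.1
eef_pos: [0.4561, -0.2457, 0.2296]
time_s: 13.9
eef_pos: [0.4563, -0.2458, 0.2297]
eef_rot: [0.333, -0.187, 0.912, -0.152]
wrist_force: [-0.8, -0.4, -1.5]
opening: 0.706
grasp_force: 65.5
[-1.04408525 -0.3422561   2.29499057  0.77708508  0.78845316  2.81191796]
row [0.0004, -0.0006, 0.0127, 0.0042, 0.0007, 0.028] deg/row 2.3 mm/row 8.5
[ 0.48  -0.254  0.195] [ 0.499 -0.259  0.167] [ 0.518 -0.264  0.14 ] 
row [0.001, -0.0023, 0.0127, 0.0075, 0.0017, 0.03] deg/row 2.33 mm/row 9.3
[ 0.478 -0.255  0.19 ] [ 0.497 -0.26   0.158] [ 0.517 -0.264  0.127]
```

```bash
python3 -m handwheel '[[0.001,-0.0023,0.004,0.0075,0.0017,0.03,0],[0.001,-0.0023,0.004,0.0075,0.0017,0.03,0],[0.001,-0.0023,0.004,0.0075,0.0017,0.03,0],[0.001,-0.0023,0.004,0.0075,0.0017,0.03,0],[0.001,-0.0023,0.004,0.0075,0.0017,0.03,0],[0.001,-0.0023,0.004,0.0075,0.0017,0.03,0],[0.001,-0.0023,0.004,0.0075,0.0017,0.03,0],[0.001,-0.0023,0.004,0.0075,0.0017,0.03,0]]'
python3 -c "
from h import *
print(ctrl.get_obs()['q']);plan(place(.005,.125),tool(CA,40,1),8)"
```

```text
time_s: 14.7
eef_pos: [0.4929, -0.2605, 0.1662]
eef_rot: [0.369, -0.144, 0.907, -0.142]
wrist_force: [-0.4, -0.9, -1.1]
opening: 0.71
grasp_force: 65.5
[-1.00809984 -0.08749798  2.2880659   1.11249158  0.61880767  2.54769044]
row [0.0015, -0.0021, 0.0216, 0.003, 0.0018, 0.0255] deg/row 3.92 mm/row 7.7
[ 0.507 -0.263  0.148] [ 0.517 -0.265  0.137] [ 0.527 -0.266  0.125]
```

```bash
python3 -m handwheel '[[0.0015,-0.0021,0.0216,0.003,0.0018,0.0255,0],[0.0015,-0.0021,0.0216,0.003,0.0018,0.0255,0],[0.0015,-0.0021,0.0216,0.003,0.0018,0.0255,0],[0.0015,-0.0021,0.0216,0.003,0.0018,0.0255,0],[0.0015,-0.0021,0.0216,0.003,0.0018,0.0255,0],[0.0015,-0.0021,0.0216,0.003,0.0018,0.0255,0],[0.0015,-0.0021,0.0216,0.003,0.0018,0.0255,0],[0.0015,-0.0021,0.0216,0.003,0.0018,0.0255,0]]'
python3 -c "
from h import *
print(ctrl.get_obs()['q']);plan(place(.008,.064),RP,8)"
```

```text
time_s: 15.5
eef_pos: [0.533, -0.2673, 0.1197]
eef_rot: [0.42, 0.109, 0.9, -0.05]
wrist_force: [0.1, 0.6, -0.6]
opening: 0.707
grasp_force: 65.5
[-0.9318007   0.12900193  2.2485501   1.53457349  0.51144293  2.6953168 ]
row [-0.0, 0.0035, -0.0001, 0.0182, 0.0, 0.018] deg/row 0.63 mm/row 7.7
[ 0.535 -0.268  0.097] [ 0.535 -0.268  0.081] [ 0.536 -0.268  0.066]
```

```bash
python3 -m handwheel '[[0,0.0035,0,0.018,0,0.018,0],[0,0.0035,0,0.018,0,0.018,0],[0,0.0035,0,0.018,0,0.018,0],[0,0.0035,0,0.018,0,0.018,0],[0,0.0035,0,0.018,0,0.018,0],[0,0.0035,0,0.018,0,0.018,0],[0,0.0035,0,0.018,0,0.018,0],[0,0.0035,0,0.018,0,0.018,0]]'
python3 - <<'E'
from h import *
print(ctrl.get_obs()['q'],ctrl.get_obs()['torque']);plan(place(.008,.056),RP,8)
a,b=ctrl.camera('side')[120:220,240:373],ctrl.camera('top')[180:260,360:466]
cv2.imwrite('pics/s2.png',np.vstack([cv2.resize(i,(400,300),interpolation=cv2.INTER_CUBIC) for i in(a,b)]))
E
```

```text
time_s: 16.3
eef_pos: [0.5358, -0.2681, 0.0582]
eef_rot: [0.38, 0.112, 0.917, -0.045]
wrist_force: [0.5, -0.8, -1.6]
opening: 0.709
grasp_force: 65.5
[-0.89504612  0.283299    2.19576894  1.58787813  0.44520518  2.62768896] [0.10240556 0.42530796 0.05365267]
row [-0.0, 0.0, -0.0001, 0.0024, 0.0, 0.0022] deg/row 0.02 mm/row 1.0
[ 0.536 -0.268  0.055] [ 0.536 -0.268  0.053] [ 0.536 -0.268  0.051]
```

View pics/s2.png

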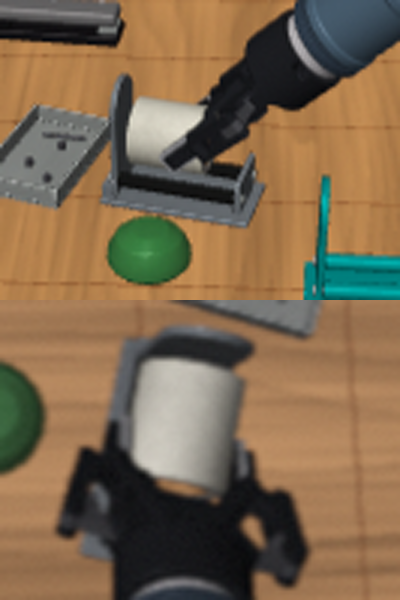

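The roll is level between the end plates, about 10 mm above the rollers, with a gap to the guide plate (upper end). Next I lower it, then push it gently forward.

```bash
python3 -m handwheel '[[0,0,0,0.0024,0,0.0024,0],[0,0,0,0.0024,0,0.0024,0],[0,0,0,0.0024,0,0.0024,0],[0,0,0,0.0024,0,0.0024,0],[0,0,0,0.0024,0,0.0024,0],[0,0,0,0.0024,0,0.0024,0],[0,0,0,0.0024,0,0.0024,0],[0,0,0,0,0,0,0]]'
python3 -m handwheel '[[0,0,0,-0.0024,0,0.0024,0],[0,0,0,-0.0024,0,0.0024,0],[0,0,0,-0.0024,0,0.0024,0],[0,0,0,-0.0024,0,0.0024,0],[0,0,0,-0.0024,0,0.0024,0],[0,0,0,-0.0024,0,0.0024,0],[0,0,0,-0.0024,0,0.0024,0],[0,0,0,0,0,0,0]]'
```

```text
time_s: 17.2
eef_pos: [0.5357, -0.268, 0.0515]
eef_rot: [0.38, 0.112, 0.917, -0.045]
wrist_force: [-0.8, -0.4, -1.0]
opening: 0.708
grasp_force: 65.5
time_s: 18.0
eef_pos: [0.5429, -0.2698, 0.0518]
eef_rot: [0.381, 0.112, 0.917, -0.046]
wrist_force: [0.1, 0.2, -2.0]
opening: 0.708
grasp_force: 65.5
```

```bash
python3 -m handwheel '[[0,0,0,-0.0024,0,0.0024,0],[0,0,0,0,0,0,0],[0,0,0,-0.0024,0,0.0024,0],[0,0,0,0,0,0,0],[0,0,0,-0.0024,0,0.0024,0],[0,0,0,0,0,0,0],[0,0,0,-0.0012,0,0.0012,0],[0,0,0,0,0,0,0]]'
```

```text
time_s: 18.8
eef_pos: [0.5453, -0.2703, 0.0511]
eef_rot: [0.38, 0.112, 0.917, -0.045]
wrist_force: [-8.2, 2.6, 2.9]
opening: 0.705
grasp_force: 66.4
```

```bash
python3 -m handwheel '[[0,0,0,-0.0024,0,0.0024,0],[0,0,0,0,0,0,0],[0,0,0,0,0,0,0],[0,0,0,0,0,0,0],[0,0,0,0,0,0,0],[0,0,0,0,0,0,0],[0,0,0,0,0,0,0],[0,0,0,0,0,0,0]]'
```

```text
time_s: 19.6
eef_pos: [0.5454, -0.2702, 0.0504]
eef_rot: [0.379, 0.113, 0.917, -0.045]
wrist_force: [-14.5, 3.4, 5.3]
opening: 0.703
grasp_force: 67.1
```

The roll is against the guide. I'll relax the push slightly and lower onto the rollers.

```bash
python3 -m handwheel '[[0,0,0,0.0028,0,-0.0012,0],[0,0,0,0,0,0,0],[0,0,0,0.0012,0,0.0012,0],[0,0,0,0,0,0,0],[0,0,0,0.0012,0,0.0012,0],[0,0,0,0,0,0,0],[0,0,0,0,0,0,0],[0,0,0,0,0,0,0]]'
```

```text
time_s: 20.4
eef_pos: [0.5454, -0.2702, 0.0498]
eef_rot: [0.38, 0.112, 0.917, -0.045]
wrist_force: [-11.1, 4.2, 6.2]
opening: 0.707
grasp_force: 67.0
```

```bash
python3 -m handwheel '[[0,0,0,0.0012,0,0.0012,0],[0,0,0,0,0,0,0],[0,0,0,0.0012,0,0.0012,0],[0,0,0,0,0,0,0],[0,0,0,0,0,0,0],[0,0,0,0,0,0,0],[0,0,0,0,0,0,0],[0,0,0,0,0,0,0]]'; python3 -c "
from h import *
print(ctrl.get_obs()['torque'])"
```

```text
time_s: 21.2
eef_pos: [0.5454, -0.2701, 0.0495]
eef_rot: [0.38, 0.112, 0.917, -0.045]
wrist_force: [-19.8, 6.6, 17.6]
opening: 0.706
grasp_force: 68.9
[ 0.29943024  0.75308193 -0.32128214]
```

```bash
python3 -m handwheel '[[0,0,0,0.0012,0,-0.0012,0],[0,0,0,0.0006,0,0,0],[0,0,0,0,0,0,0],[0,0,0,0,0,0,0],[0,0,0,0,0,0,0],[0,0,0,0,0,0,0],[0,0,0,0,0,0,0],[0,0,0,0,0,0,0]]'
python3 - <<'E'
from h import *
a,b=ctrl.camera('side')[120:195,250:350],ctrl.camera('top')[180:260,360:466]
cv2.imwrite('pics/s3.png',np.hstack([cv2.resize(i,(400,300),interpolation=cv2.INTER_CUBIC) for i in(a,b)]))
E
```

```text
time_s: 22.0
eef_pos: [0.5454, -0.2702, 0.0496]
eef_rot: [0.381, 0.112, 0.917, -0.045]
wrist_force: [-14.2, 5.7, 11.4]
opening: 0.705
grasp_force: 67.8
```

View pics/s3.png

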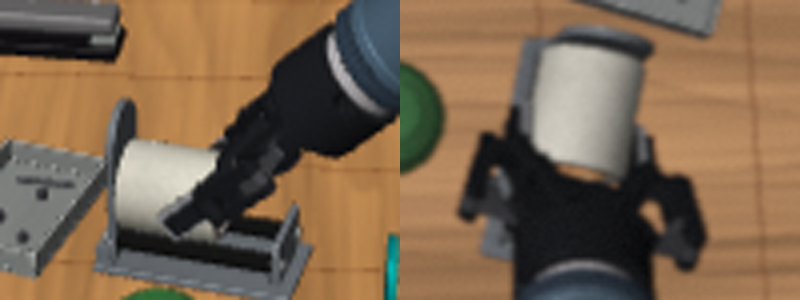

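The roll lies level on both rollers, with its far end against the guide plate in both views. Next I release, settle and back straight out.

```bash
python3 -m handwheel '[[0,0,0,0,0,0,0.75],[0,0,0,0,0,0,0.8],[0,0,0,0,0,0,0.85],[0,0,0,0,0,0,0.9],[0,0,0,0,0,0,0.95],[0,0,0,0,0,0,1],[0,0,0,0,0,0,1],[0,0,0,0,0,0,1]]'
python3 -m handwheel '[[0,0,0,0,0,-0.01,1],[0,0,0,0,0,-0.03,1],[0,0,0,0,0,-0.05,1],[0,0,0,0,0,-0.06,1],[0,0,0,0,0,-0.06,1],[0,0,0,0,0,-0.06,1],[0,0,0,0,0,-0.06,1],[0,0,0,0,0,-0.06,1]]'
python3 -m handwheel '[[0,0,0,0,0,-0.06,1],[0,0,0,0,0,-0.06,1],[0,0,0,0,0,-0.04,1],[0,0,0,0,0,0,1],[0,0,0,0,0,0,1],[0,0,0,0,0,0,1],[0,0,0,0,0,0,1],[0,0,0,0,0,0,1]]'
python3 - <<'E'
from h import *
a,b,c=ctrl.camera('side'),ctrl.camera('top')[160:270,340:487],ctrl.camera('wrist')
cv2.imwrite('pics/s4.png',np.vstack([np.hstack([cv2.resize(a[110:300,200:400],(400,300)),cv2.resize(b,(400,300),interpolation=cv2.INTER_CUBIC)]),np.hstack([cv2.resize(c,(400,300)),cv2.resize(ctrl.camera('top'),(400,300))])]))
E
```

```text
time_s: 22.9
eef_pos: [0.5457, -0.2705, 0.0492]
eef_rot: [0.38, 0.112, 0.917, -0.045]
wrist_force: [-0.5, 0.7, -0.9]
opening: 1.003
grasp_force: 0.0
time_s: 23.7
eef_pos: [0.4646, -0.2504, 0.1322]
eef_rot: [0.38, 0.112, 0.917, -0.045]
wrist_force: [0.3, 0.1, -0.2]
opening: 0.998
grasp_force: 0.0
time_s: 24.5
eef_pos: [0.4322, -0.2427, 0.1645]
eef_rot: [0.381, 0.112, 0.917, -0.045]
wrist_force: [1.1, 0.6, -0.0]
opening: 0.996
grasp_force: 0.0
```

View pics/s4.png

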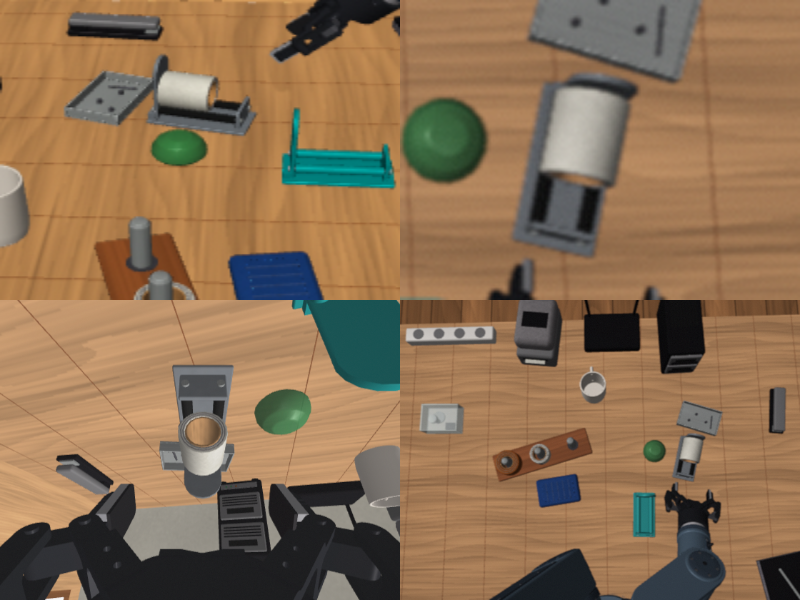

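The roll lies along both rollers against the guide plate. The other two rolls are still on their posts, the rest of the shelf is undisturbed, and the gripper is clear.

```bash
python3 -c "
from bench import ctrl
print(ctrl.hand_in())"
```

```text
the job is handed in; nothing more can be done
None
```

The tall label roll is off its post and lying on both cradle rollers with its end against the guide plate, the other rolls and the shelf look undisturbed in the final pictures, and the job was handed in at about 25 s (no verdict came back).

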